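# Put the pastry carton away behind the bifold door

## Robot

A 7-joint arm with a two-finger parallel gripper is mounted at the origin on the work surface. World frame = base frame: x ahead of the robot, y to its left, z up, the work surface at z = 0. Lengths are in m, angles in rad, forces in N, time in s.
With the tool pointing down it reaches from about 0.4 to 0.85 m from the base axis. Payload 4.5 kg.
Tool frame: the origin (TCP) lies between the finger pads; the fingertips stand 11 mm ahead of it and the grasp point (between the pads) lies 8 mm behind it (r.tip_reach is the distance from the TCP to the fingertips, in m); x points along the fingers, y is the direction in which the jaws open and shut, and the axes are right-handed (so a half turn about x gives the same grasp; the last joint's range is limited). The gripper opens to 88 mm and grips with 3 to 60 N. Pads are 18 mm wide; open, the fingers measure 123 mm over their backs; the gripper's body (75 mm by 187 mm) begins 45 mm behind the grasp point.
Start: joints at [1.157, 0.689, -0.195, 1.565, 0.157, 0.902, -0.215], TCP at [0.271, -0.563, 0.25] pointing down, gripper open.
Joint ranges: [-3.01, 3.01], [-0.46, 2.08], [-1.47, 1.51], [0.13, 2.56], [-1, 4.14], [0.04, 2.09], [-2.66, 2.66]. Speed limits (rad/s): [2.57, 2.57, 3.14, 3.14, 3.14, 3.14, 3.14].

## Interface

Orientations are given as a unit quaternion [x, y, z, w].
In Python, from plant import r gives the robot as it stands.
- The arm moves only by the tool drive_tool, never from a script. Its argument "deltas" is a list of rows, each a list of 3 entries, a list of its own where there are three numbers: the turn, a rotation vector about the tool's x, y, z in degrees, then the shift along the tool's x, y, z in cm, then the finger opening in cm, from 0 to 8.81. A call has 1 to 12 rows; each row shifts and turns the commanded pose from where the row before left it, along the tool's axes as they then stand; what a row does not reach is not made up. A row lasts 1/12 s, in which the tool goes at most 41.7 mm and 7.16 degrees, less where a joint would pass 70% of its speed; a pose out of reach is approached as far as the arm can. A call is refused whole if a number of a shift passes 4.17 or a number of a turn 7.16, either way. A call with a gripper value outside its range is refused whole. The fingers move at their own pace and stop on an object; "force" is the grip in N (left out, the last holds). Time passes only in rows, so rows that do not move let the fingers close. It gives the time, the measured TCP pose, the force and the opening at its end, in the units of the state.
- r.get_state(): the state, without advancing time (a new reading comes with each control period).
- r.snapshot(name): name is "side" or "top"; returns a dict with "color" (400x640x3 uint8, red, green, blue), "fov_y" (degrees; the focal length in pixels is half the picture's height over the tangent of half this angle, whatever the lens; pixels are square), "cx", "cy" (the principal point, pixels), "k1" (the pictures are not rectified: a ray, as slopes to the right and down, at radius r is drawn at 1 + k1 r^2 times it, then the intrinsics apply), "extrinsics" (4x4, takes a point from world to camera coordinates). Camera axes: x right, y up, looking along -z (the intrinsics and any distortion apply to the point x, -y, -z); pixel columns grow to the right and rows downward; lengths in m; the calibration is good to about 2 mm. A picture is of the moment at which its call begins. There is no depth.
- r.finish_job(): hands the job in, once; it reports no verdict.
The state is a dict: "clock": time; "q": joint angles; "qd": joint speeds; "joint_torque": joint torques, N m; "tool_pos": TCP position; "eef_rot": TCP orientation; "contact_force": force on the tool from outside, world axes, zero at the start; "moment": the same for the moment, N m; "opening": opening from 0.0 (shut) to 1.0 (fully open).
Only numpy, scipy, OpenCV 4.12 (cv2) and the standard library are available. Lean on these libraries where they do the work, as an engineer would, in place of code of your own. Each camera call takes 0.05 s, during which the arm holds its last target. There are 200 camera calls.

## Task

Put the pastry carton away: swing its lid fully shut so that the tab is tucked in behind the front wall, pull the cupboard's bifold door fully open so that both panels fold up to the left, and slide the carton lengthwise and straight into the cupboard until no part of it sticks out at the front. Keep the carton upright and low over the counter, do not knock over the jar and the can in the cupboard or the canister, and leave the lid shut and the door folded open.

Things in the scene. Friction and masses are not known exactly. Their poses are not given: they have to be found in the camera images.
- cupboard: Fixed white countertop cupboard with wire top and back, 376 wide (y), 235 deep (x), 250 mm high. Origin: on the counter, middle of its open front; x points to its back, y to its left. Opening: y -174 to +174. No floor board or sill: the counter runs through. A top track 236 to 250 mm up juts 17 mm out in front. Inside, between jar and can, y -85 to +50 is free.
- door (a joint): Left panel of the bifold door, angle about point pivot: 0 = both panels flat across the front, 1.45 = stop, panels folded together. Opening, it turns clockwise seen from above and the fold comes out of the front; the right panel follows by itself. Panels 170 wide, 226 high. Stays where left; under 2 N at the handle. Folded, they fill the left 90 mm of the opening and jut 175 mm out.
- pivot (a point): Point on the left panel's vertical hinge axis: cupboard x 0, y +170 mm, 240 mm above the counter. Fixed.
- handle (a point): On the axis of the door's handle, 215 mm up: a vertical round dark bar 16 mm thick, 132 to 240 mm up, on the left panel near the fold, held by a 12 mm stud at each end. Moves with the panel. Door shut, it is 145 mm to the right of the pivot and 51 mm in front of the cupboard's front, 27 mm clear of the panel. Pinch it from above. Its x axis is square to the panel, y along it.
- carton_center (a point): Centre, 36 mm above the underside, of the pastry carton: loose brown cardboard, 150 mm long (x), 62 wide (y), 72 high without and 76 with its shut lid, 0.3 to 0.6 kg. Either end may lead.
- carton_end_a (a point): Middle of the carton's end face at its +x end, 36 mm up.
- carton_end_b (a point): Middle of the carton's end face at its -x end, 36 mm up.
- lid (a joint): Carton's lid: 0 = shut flat on the walls with its 18 mm tab behind the front (-y) wall; 1.57 = straight up; 2.0 = stop, leaning out. A 150 x 62 mm flap 4 mm thick, hinged along the carton's +y long side (point lid_hinge); opening, its free edge swings up and over towards +y. Friction holds it at any angle (about 0.6 N at its edge).
- lid_hinge (a point): Middle of the lid's hinge line: carton y = +31 mm, 74 mm above the carton's underside.
- lid_edge (a point): Middle of the lid's free edge, 62 mm from the hinge line; moves with the lid.
- jar: Closed glass jar, 70 mm thick, 130 mm high, standing inside the cupboard on the left; origin under its centre, z up.
- can: Can, 60 mm thick, 100 mm high, standing inside the cupboard on the right; origin under its centre, z up.
- canister: White lidded canister, 90 mm thick, 150 mm high, on the counter to the right of the carton; origin under its centre, z up.
Mind the look-alikes: they are no part of the job. What is shaped like the part that bears carton_center but blue or yellow is not meant.

How it is judged:
At the end, for the whole second after the job is handed in: The lid is shut (joint under 0.09 rad), the door folded open (left panel above 1.25 rad), and the carton stands at rest on the counter, upright within 0.1 rad, both its end faces' middles behind the cupboard's front plane, its length within 0.25 rad of the cupboard's depth direction (value of joint lid below 0.09 rad and value of joint door above 1.25 rad and x of each of carton_end_a, carton_end_b in the frame of cupboard above 0 m and y of carton_center in the frame of cupboard between -0.17 and 0.17 m and x of carton_center in the frame of cupboard below 0.235 m and angle between the x axis of carton_center and the x axis of cupboard, either way round below 0.25 rad and angle between carton_center's own z axis and vertical below 0.1 rad and height (world z) of carton_center below 0.045 m and linear speed of carton below 0.02 m/s); the robot touches nothing.
It fails at once if the carton is tipped by more than 0.6 rad or lifted more than 60 mm off the counter (angle between carton_center's own z axis and vertical above 0.6 rad or height (world z) of carton_center above 0.096 m).
It fails at once if the jar, the can or the canister is knocked over (angle between any of jar, can, canister's own z axis and vertical above 0.6 rad).
It also fails if it takes over 72 s, if anything falls off the work surface, if the arm or the gripper's body presses on something with over 40 N, if the wrist force passes 120 N, or if a joint passes its speed limit or range.

## Working session

There is one attempt and no reset: what is moved stays moved. The work goes in short steps, Python scripts to look and compute and a tool call to move; the robot and the scene stay as the last step left them, time stands still between calls to the robot, and variables do not carry over. Pictures are saved under pics/ and viewed, about 8 in all and at most 12, crops included, and the job is handed in when it is done.

Besides the shell and the picture viewer there is one more tool, called after "Emit:" as name(argument=value, ...), one argument or row to a line, values as JSON. drive_tool: Moves the arm, as the interface text tells. Its arguments: {"type":"object","properties":{"deltas":{"type":"array","items":{"type":"array"}},"force":{"type":"number"}},"required":["deltas"]}

```bash
ls; mkdir -p pics; cat > h.py <<'E'
import numpy as np, cv2
from plant import r
def snap(n):
    s=r.snapshot(n); f=200/np.tan(np.radians(s['fov_y'])/2); 
    s['K']=np.array([[f,0,s['cx']],[0,f,s['cy']],[0,0,1.]]); s['d']=np.array([s['k1'],0,0,0.]); return s
def cast(s,uv,z):
    uv=np.array(uv,float).reshape(-1,1,2)
    n=cv2.undistortPoints(uv,s['K'],s['d'])[:,0]
    E=np.array(s['extrinsics']); R,t=E[:3,:3],E[:3,3]
    d=np.c_[n[:,0],-n[:,1],-np.ones(len(n))]@R; c=-R.T@t
    k=(np.asarray(z)-c[2])/d[:,2]; return c+d*k[:,None]
def proj(s,P):
    E=np.array(s['extrinsics']); P=np.atleast_2d(P)@E[:3,:3].T+E[:3,3]
    return cv2.projectPoints((P*[1,-1,-1]).reshape(-1,1,3),np.zeros(3),np.zeros(3),s['K'],s['d'])[0][:,0]
def save(s,n): cv2.imwrite('pics/'+n+'.png',s['color'][:,:,::-1])
E
python3 - <<'E'
from h import *
print(r.get_state())
for n in('top','side'):
    s=snap(n); save(s,n+'0'); E=np.array(s['extrinsics']); print(n,s['fov_y'],s['k1'],-E[:3,:3].T@E[:3,3],E[:3,:3])
E
```

```text
pics
{'clock': 0.0, 'q': array([ 1.15680403,  0.68997928, -0.19452405,  1.56636333,  0.15730886,
        0.90251797, -0.2151061 ]), 'qd': array([-0.00173782, -0.00030965,  0.00079874, -0.00269529, -0.00010286,
        0.00023869, -0.00062934]), 'joint_torque': array([-2.10167218e-04, -5.27568126e+01, -1.26681078e+00, -1.53430134e+01,
       -5.26062946e-02,  6.49484122e-03,  1.46730044e-04]), 'tool_pos': array([ 0.27029524, -0.56283093,  0.24890808]), 'eef_rot': array([-0.68925431, -0.15766457,  0.68964483, -0.15639818]), 'contact_force': array([ 0.40469201, -0.5243739 ,  0.20735965]), 'moment': array([ 0.04559573, -0.04105627, -0.0217441 ]), 'opening': 0.9997165150587619}
top 54.988955949523664 -0.08005034555162059 [ 0.46735358 -0.13913396  1.30860912] [[ 0.02069248 -0.99977392  0.00489092]
 [ 0.99732113  0.02098451  0.07007294]
 [-0.07015974  0.00342783  0.99752988]]
side 51.003564778555535 -0.015219602616386784 [ 1.29706293 -0.09092187  0.86329784] [[-0.08983187  0.9957801   0.01876755]
 [-0.68134329 -0.07518813  0.72809208]
 [ 0.7264307   0.05261873  0.68522238]]
```

View pics/top0.png

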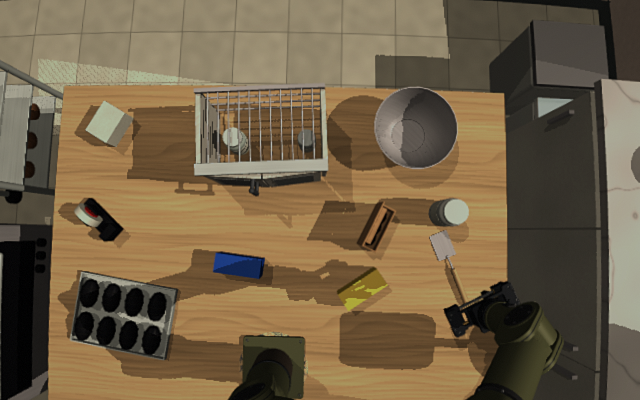

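View pics/side0.png

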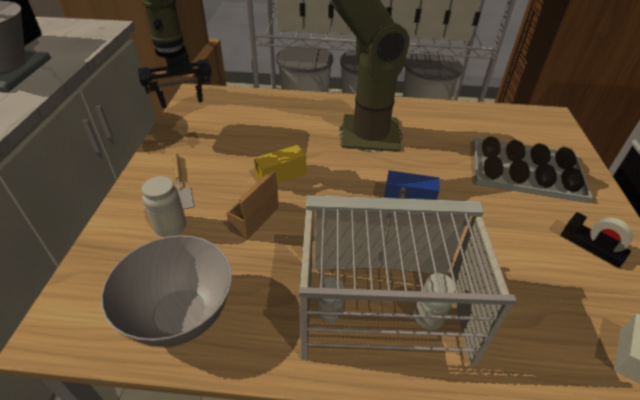

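```bash
python3 - <<'E'
import cv2,numpy as np
a=cv2.imread('pics/top0.png');b=cv2.imread('pics/side0.png')
z=lambda i,x0,x1,y0,y1,w,h:cv2.resize(i[y0:y1,x0:x1],(w,h),interpolation=cv2.INTER_CUBIC)
o=np.vstack([np.hstack([z(a,340,420,190,260,400,350),z(b,210,300,165,245,394,350)]),z(a,185,345,80,200,794,595)[:,:][0:595]])
cv2.imwrite('pics/c0.png',np.vstack([o[:350], cv2.resize(o[350:],(794,595))])[:945]) 
c=np.hstack([z(a,340,420,190,260,400,350),z(b,220,300,170,240,400,350)])
d=z(a,190,334,165,200,800,194)
cv2.imwrite('pics/c0.png',np.vstack([c,d]))
E
```

```text
(no output)
```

View pics/c0.png

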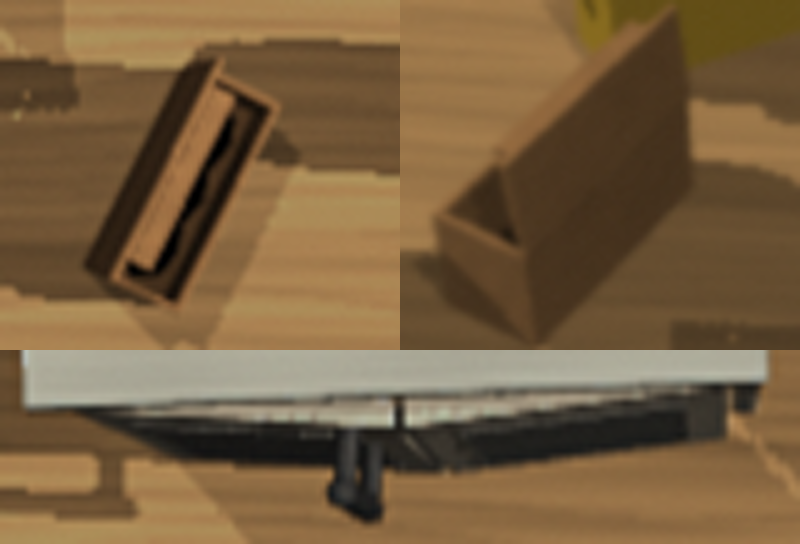

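```bash
python3 - <<'E'
from h import *
s=snap('top'); t=snap('side')
np.set_printoptions(precision=4,suppress=True)
C=cast(s,[[194,175.6],[328,171.2]],.25); print('track',C,np.linalg.norm(C[1]-C[0]))
# front edge fit: white in top
g=s['color'].astype(int); 
pts=[]
for u in list(range(200,245,3))+list(range(268,324,3)):
    col=g[150:190,u].min(1); w=np.where(col>110)[0]
    pts.append([u,150+w.max()+.5])
pts=np.array(pts); P=cast(s,pts,.25); k=np.polyfit(P[:,1],P[:,0],1); print('front edge slope',k,'res',np.std(P[:,0]-np.polyval(k,P[:,1])))
B=cast(s,[[396,210.6],[375.6,250.6],[362.4,245]],.072); print('carton',B,np.linalg.norm(B[0]-B[1]),np.linalg.norm(B[1]-B[2]))
# cupboard
mid=(C[0]+C[1])/2; yaw=-np.arctan(k[0]); ex=np.array([np.cos(yaw),np.sin(yaw),0]); ey=np.array([-ex[1],ex[0],0])
y0=mid@ey; Pf=np.array([np.polyval(k,mid[1]),mid[1],0]); O=Pf+.017*ex; print('O',O,'yaw',yaw)
print('back/top corners side', proj(t,[O-.017*ex+ey*.188+[0,0,.25],O-.017*ex-ey*.188+[0,0,.25],O+.235*ex-.188*ey+[0,0,.25],O+.235*ex+.188*ey+[0,0,.25]]))
for a in(0,.1,.2,.3):
    # panel dir at a: from pivot along -y rotated clockwise => (-sin a, -cos a)
    d=-np.sin(a)*ex-np.cos(a)*ey; nrm=-np.cos(a)*ex+np.sin(a)*ey
    H=O+.17*ey+.145*d+.051*nrm
    print(a,H,proj(s,[H+[0,0,.24],H+[0,0,.132]]),)
# can, jar, canister in top view
E
```

```text
track [[ 0.6057  0.2089  0.25  ]
 [ 0.6254 -0.1652  0.25  ]] 0.3746208729993489
front edge slope [-0.051   0.6144] res 0.005552840323287645
carton [[ 0.5286 -0.3921  0.072 ]
 [ 0.3988 -0.3273  0.072 ]
 [ 0.4159 -0.2846  0.072 ]] 0.14505876246340207 0.04605228601916765
O [0.6302 0.0227 0.    ] yaw 0.05093100237543211
back/top corners side [[478.8355 199.0375]
 [305.8435 192.0749]
 [297.257  288.8564]
 [513.6066 298.0139]]
0 [0.578 0.045 0.   ] [[252.4689 186.9931]
 [258.3655 190.7276]]
0.1 [0.5635 0.0501 0.    ] [[250.4854 192.1121]
 [256.5674 195.3844]]
0.2 [0.5496 0.0566 0.    ] [[248.0015 197.023 ]
 [254.3137 199.8509]]
0.3 [0.5364 0.0645 0.    ] [[245.0418 201.6744]
 [251.6266 204.0807]]
```

```bash
cat >> h.py <<'E'
from scipy.spatial.transform import Rotation as Ro
np.set_printoptions(precision=4,suppress=True)
def tool(psi,pitch=0,fwd=0):
    "tool down, jaw (y) axis at world yaw psi; pitch tilts x-axis towards heading fwd"
    x=np.array([np.sin(pitch)*np.cos(fwd),np.sin(pitch)*np.sin(fwd),-np.cos(pitch)]); y=np.array([np.cos(psi),np.sin(psi),0])
    y=y-x*(x@y); y/=np.linalg.norm(y); return np.c_[x,y,np.cross(x,y)]
def plan(R,pts,p0=None,R0=None):
    "turn (deg rotvec, tool frame) to R, then shifts (cm, in R axes) through pts"
    st=r.get_state(); R0=Ro.from_quat(st['eef_rot']).as_matrix() if R0 is None else R0
    p=st['tool_pos'] if p0 is None else p0
    print('turn',np.degrees(Ro.from_matrix(R0.T@R).as_rotvec()).round(1))
    for q in pts:
        print('shift',(R.T@(np.array(q)-p)*100).round(2)); p=np.array(q)
yc=-.463; cen=np.array([.4776,-.332,0]); cx=np.array([np.cos(yc),np.sin(yc),0]); cy=np.array([-cx[1],cx[0],0])
cup=np.array([.631,.0225,0]); yk=.0525; kx=np.array([np.cos(yk),np.sin(yk),0]); ky=np.array([-kx[1],kx[0],0])
def handle(a):
    d=-np.sin(a)*kx-np.cos(a)*ky; n=-np.cos(a)*kx+np.sin(a)*ky
    return cup+.17*ky+.145*d+.051*n, d, n
Z=np.array([0,0,1.])
E
python3 - <<'E'
from h import *
R0=Ro.from_quat(r.get_state()['eef_rot']).as_matrix(); print(R0, 'tooly yaw',np.degrees(np.arctan2(R0[1,1],R0[0,1])), 'carton', np.degrees(yc))
for psi in (yc,yc+np.pi):
  print(psi); R=tool(psi)
  c=lambda th,rad=.05: cen+cy*(.031-rad*np.cos(th)+.009)+Z*(.074+rad*np.sin(th)+.011+.002)
  plan(R,[cen+cy*.085+Z*.22, cen+cy*.085+Z*.127]+[c(np.radians(t)) for t in (100,80,60,40,20,5,0)])
E
```

```text
[[-0.0005  0.433  -0.9014]
 [ 0.0009 -0.9014 -0.433 ]
 [-1.     -0.0011  0.0001]] tooly yaw -64.34190132974484 carton -26.527945914557115
-0.463
turn [-37.8  -0.    0.1]
shift [  2.92   8.21 -38.43]
shift [9.3 0.  0. ]
shift [-0.92  0.    3.63]
shift [0.   0.   1.74]
shift [ 0.59 -0.    1.63]
shift [ 1.12 -0.    1.33]
shift [1.5  0.   0.87]
shift [1.27 0.   0.28]
shift [ 0.44 -0.    0.02]
2.678592653589793
turn [142.2   0.1   0. ]
shift [ 2.92 -8.21 38.43]
shift [9.3 0.  0. ]
shift [-0.92 -0.   -3.63]
shift [ 0.   -0.   -1.74]
shift [ 0.59  0.   -1.63]
shift [ 1.12  0.   -1.33]
shift [ 1.5  -0.   -0.87]
shift [ 1.27 -0.   -0.28]
shift [ 0.44  0.   -0.02]
```

Emit:
drive_tool(
  deltas=[
    [[-6.3,0,0],[0,0,0],0],
    [[-6.3,0,0],[0,0,0],0],
    [[-6.3,0,0],[0,0,0],0],
    [[-6.3,0,0],[0,0,0],0],
    [[-6.3,0,0],[0,0,0],0],
    [[-6.3,0,0],[0,0,0],0],
  ],
  force=20,
)

```text
clock: 0.7
tool_pos: [0.2705, -0.5633, 0.2495]
eef_rot: [-0.6, -0.374, 0.6, -0.373]
contact_force: [-0.7, -0.2, 0.2]
opening: 0.569
```

Emit:
drive_tool(
  deltas=[
    [[0,0,0],[0,0.7,-3.2],0],
    [[0,0,0],[0,0.7,-3.2],0],
    [[0,0,0],[0,0.7,-3.2],0],
    [[0,0,0],[0,0.7,-3.2],0],
    [[0,0,0],[0,0.7,-3.2],0],
    [[0,0,0],[0,0.7,-3.2],0],
    [[0,0,0],[0,0.7,-3.2],0],
    [[0,0,0],[0,0.7,-3.2],0],
    [[0,0,0],[0,0.7,-3.2],0],
    [[0,0,0],[0,0.7,-3.2],0],
    [[0,0,0],[0,0.6,-3.2],0],
    [[0,0,0],[0,0.6,-3.2],0],
  ],
)

```text
clock: 1.7
tool_pos: [0.5163, -0.2552, 0.2496]
eef_rot: [-0.601, -0.372, 0.602, -0.372]
contact_force: [0.5, 0.2, 0.2]
opening: 0.006
```

Emit:
drive_tool(
  deltas=[
    [[0,0,0],[3,0,0],0],
    [[0,0,0],[3,0,0],0],
    [[0,0,0],[3,0,0],0],
    [[0,0,0],[3.1,0,0],0],
    [[0,0,0],[0,0,0],0],
    [[0,0,0],[0,0,0],0],
  ],
)

```text
clock: 2.2
tool_pos: [0.5147, -0.2561, 0.1278]
eef_rot: [-0.601, -0.373, 0.602, -0.371]
contact_force: [0.4, -0.4, 0.9]
opening: 0.004
```

```bash
python3 - <<'E'
from h import *
a=snap('top')['color'];b=snap('side')['color']
z=lambda i,x0,x1,y0,y1:cv2.resize(i[y0:y1,x0:x1],(400,350),interpolation=cv2.INTER_CUBIC)
cv2.imwrite('pics/c1.png',np.hstack([z(a,330,430,180,268),z(b,210,310,150,238)])[:,:,::-1])
p=r.get_state()['tool_pos']-cen; print(p@cx,p@cy,p[2])
E
```

```text
0.001402953552566262 0.08469930946628033 0.1302649716394763
```

View pics/c1.png

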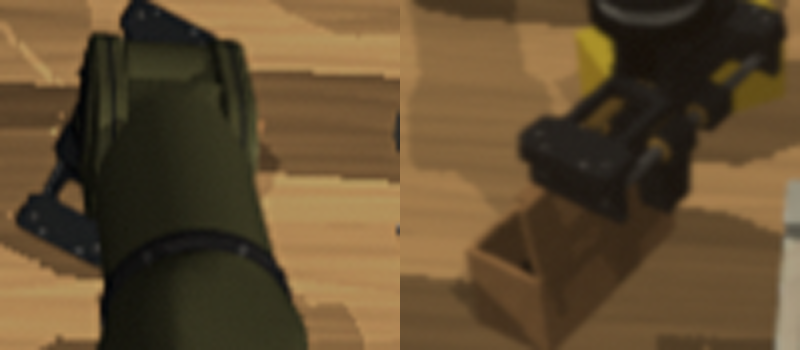

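Emit:
drive_tool(
  deltas=[
    [[0,0,0],[-0.5,0,1.8],0],
    [[0,0,0],[-0.4,0,1.8],0],
    [[0,0,0],[0,0,0.9],0],
    [[0,0,0],[0,0,0.9],0],
    [[0,0,0],[0.3,0,0.8],0],
    [[0,0,0],[0.3,0,0.8],0],
    [[0,0,0],[0.6,0,0.7],0],
    [[0,0,0],[0.6,0,0.7],0],
    [[0,0,0],[0.7,0,0.5],0],
    [[0,0,0],[0.8,0,0.4],0],
    [[0,0,0],[0.6,0,0.2],0],
    [[0,0,0],[0.6,0,0.1],0],
  ],
)

```text
clock: 3.3
tool_pos: [0.4722, -0.3426, 0.0916]
eef_rot: [-0.601, -0.372, 0.602, -0.372]
contact_force: [-0.2, 1.0, 0.3]
opening: 0.011
```

Emit:
drive_tool(
  deltas=[
    [[0,0,0],[0.3,0,0],0],
    [[0,0,0],[0.3,0,0],0],
    [[0,0,0],[0,0,0],0],
  ],
)

```text
clock: 3.55
tool_pos: [0.4722, -0.3422, 0.0874]
eef_rot: [-0.601, -0.372, 0.602, -0.372]
contact_force: [-1.7, -0.4, 6.0]
opening: 0.005
```

Emit:
drive_tool(
  deltas=[
    [[0,0,0],[-1,0,0.4],0],
    [[0,0,0],[0,0,0.8],0],
    [[0,0,0],[0.8,0,0],0],
    [[0,0,0],[0.3,0,0],0],
    [[0,0,0],[0.3,0,0],0],
    [[0,0,0],[0.2,0,0],0],
    [[0,0,0],[0,0,0],0],
  ],
)

```text
clock: 4.13
tool_pos: [0.4672, -0.3553, 0.0863]
eef_rot: [-0.601, -0.37, 0.602, -0.373]
contact_force: [-10.5, 2.6, 49.3]
opening: 0.004
```

Emit:
drive_tool(
  deltas=[
    [[0,0,0],[-4,0,0],0],
    [[0,0,0],[-4,0,0],0],
    [[0,0,0],[-4,0,0],0],
    [[0,0,0],[-4,0,0],0],
    [[0,0,0],[-4,0,0],0],
    [[0,0,0],[-2,0,-4],0],
    [[0,0,0],[0,0,-4],0],
    [[0,0,0],[0,0,-4],0],
    [[0,0,0],[0,0,-4],0],
    [[0,0,0],[0,0,-4],5],
    [[0,0,0],[0,0,-4],5],
    [[0,0,0],[0,0,-4],5],
  ],
)

```text
clock: 5.13
tool_pos: [0.5915, -0.1033, 0.2983]
eef_rot: [-0.601, -0.372, 0.602, -0.372]
contact_force: [-0.1, 0.1, 0.0]
opening: 0.208
```

```bash
python3 - <<'E'
from h import *
s=snap('top');a=s['color'];b=snap('side')['color']; save(s,'top2')
z=lambda i,x0,x1,y0,y1:cv2.resize(i[y0:y1,x0:x1],(400,350),interpolation=cv2.INTER_CUBIC)
cv2.imwrite('pics/c2.png',np.hstack([z(a,340,420,190,260),z(b,210,290,170,240)])[:,:,::-1])
st=r.get_state();print(st['tool_pos'],st['q'])
R0=Ro.from_quat(st['eef_rot']).as_matrix(); 
H,d,n=handle(.09); 
for psi in (np.arctan2(d[1],d[0]),np.arctan2(-d[1],-d[0])):
  print(np.degrees(psi)); plan(tool(psi),[H-kx*0+Z*.33,H+Z*.215])
E
```

```text
[ 0.5938 -0.095   0.2987] [ 0.3117  0.6205 -0.3969  1.5729  0.2619  0.9998 -0.6109]
-92.1485917317406
turn [66.3 -0.3  0.3]
shift [ -3.13 -14.31   3.35]
shift [11.5  0.   0. ]
87.85140826825942
turn [-113.7   -0.3   -0.4]
shift [-3.13 14.31 -3.35]
shift [11.5  0.   0. ]
```

View pics/c2.png

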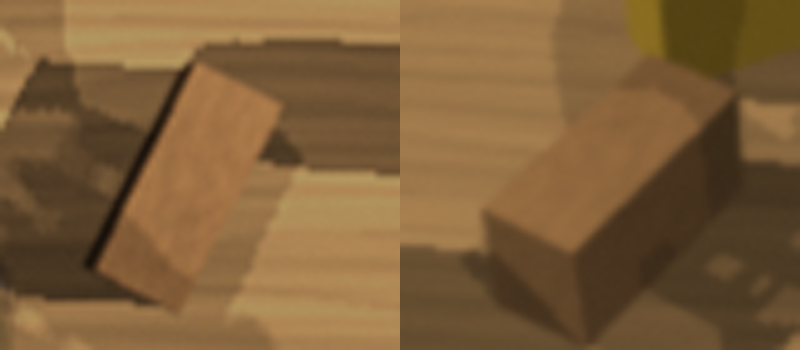

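Emit:
drive_tool(
  deltas=[
    [[6.6,0,0],[-0.6,0,0],6],
    [[6.6,0,0],[-0.6,0,0],6],
    [[6.6,0,0],[-0.6,0,0],6],
    [[6.6,0,0],[-0.6,0,0],6],
    [[6.6,0,0],[-0.6,0,0],6],
    [[6.6,0,0],[0,0,0],6],
    [[6.6,0,0],[0,0,0],6],
    [[6.6,0,0],[0,0,0],6],
    [[6.7,0,0],[0,0,0],6],
    [[6.7,0,0],[0,0,0],6],
  ],
)

```text
clock: 6.07
tool_pos: [0.5907, -0.1056, 0.3283]
eef_rot: [-0.706, 0.019, 0.707, 0.019]
contact_force: [-0.5, 1.0, 0.2]
opening: 0.685
```

Emit:
drive_tool(
  deltas=[
    [[0,0,0],[0,-2.9,0.7],6],
    [[0,0,0],[0,-2.9,0.7],6],
    [[0,0,0],[0,-2.9,0.7],6],
    [[0,0,0],[0,-2.9,0.7],6],
    [[0,0,0],[0,-2.7,0.6],6],
    [[0,0,0],[0,0,0],6],
    [[0,0,0],[0,0,0],6],
  ],
)

```text
clock: 6.65
tool_pos: [0.5636, 0.0409, 0.3286]
eef_rot: [-0.706, 0.016, 0.707, 0.016]
contact_force: [0.3, -0.5, -0.8]
opening: 0.679
```

```bash
python3 - <<'E'
from h import *
st=r.get_state();print(st['tool_pos'],st['q'])
H,d,n=handle(.09); plan(tool(np.arctan2(d[1],d[0])),[H+Z*.33,H+Z*.215])
b=snap('side')['color']
cv2.imwrite('pics/c3.png',cv2.resize(b[100:260,280:520],(720,480),interpolation=cv2.INTER_CUBIC)[:,:,::-1])
E
```

```text
[0.5636 0.0409 0.3286] [-0.1079  0.5165 -0.0754  1.6472  0.0443  0.9809 -1.8132]
turn [-0.4  0.1  0. ]
shift [-0.14 -0.84 -0.18]
shift [11.5  0.   0. ]
```

View pics/c3.png

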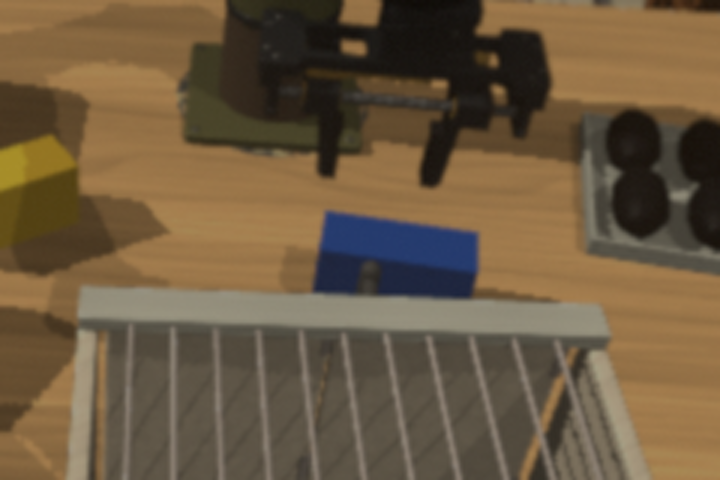

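Emit:
drive_tool(
  deltas=[
    [[-7.1,0,0],[0,0,0],6],
    [[-7.1,0,0],[0,0,0],6],
    [[-7.1,0,0],[0,0,0],6],
    [[-7.1,0,0],[0,0,0],6],
    [[-7.1,0,0],[0,0,0],6],
    [[-7.1,0,0],[0,0,0],6],
    [[-7.1,0,0],[0,0,0],6],
    [[-7.1,0,0],[0,0,0],6],
    [[-7.1,0,0],[0,0,0],6],
    [[-7.1,0,0],[0,0,0],6],
    [[-7.1,0,0],[0,0,0],6],
    [[-7.1,0,0],[0,0,0],6],
  ],
)

```text
clock: 7.7
tool_pos: [0.5643, 0.0366, 0.3287]
eef_rot: [-0.531, -0.466, 0.532, -0.467]
contact_force: [-0.5, -0.7, -0.3]
opening: 0.68
```

Emit:
drive_tool(
  deltas=[
    [[-7.1,0,0],[0,0,0],6],
    [[-7.1,0,0],[0,0,0],6],
    [[-7.1,0,0],[0,0,0],6],
    [[-7.1,0,0],[0,0,0],6],
    [[-7.1,0,0],[0,0,0],6],
    [[-7.1,0,0],[0,0,0],6],
    [[-7.1,0,0],[0,0,0],6],
    [[-7.1,0,0],[0,0,0],6],
    [[-7.1,0,0],[0,0,0],6],
    [[-7.1,0,0],[0,0,0],6],
    [[-7.1,0,0],[0,0,0],6],
    [[-7.1,0,0],[0,0,0],6],
  ],
)

```text
clock: 8.7
tool_pos: [0.5644, 0.0365, 0.3286]
eef_rot: [0.075, 0.703, -0.076, 0.703]
contact_force: [0.1, -0.1, 0.9]
opening: 0.683
```

Emit:
drive_tool(
  deltas=[
    [[-5,0,0],[0,0,0],6],
    [[-5,0,0],[0,0,0],6],
    [[0,0,0],[0,0,0],6],
  ],
)

```text
clock: 8.95
tool_pos: [0.5644, 0.0367, 0.3283]
eef_rot: [0.015, 0.707, -0.015, 0.707]
contact_force: [0.5, -0.1, 0.6]
opening: 0.679
```

```bash
python3 - <<'E'
from h import *
st=r.get_state();print(st['tool_pos'],st['q'])
t=snap('side'); print(cast(t,[[403.7,188.3]],.24))
s=snap('top'); print(cast(s,[[252.1,191.2]],.24),cast(s,[[257,194.7]],.132))
for a in (.05,.09,.13): print(handle(a)[0])
H,d,n=handle(.09); plan(tool(np.arctan2(-d[1],-d[0])),[H+Z*.33,H+Z*.215])
E
```

```text
[0.5644 0.0367 0.3283] [ 0.382   0.6565 -0.9469  1.6209  0.5696  1.1654  0.8286]
[[0.5748 0.0505 0.24  ]]
[[0.5662 0.0457 0.24  ]] [[0.5657 0.0489 0.132 ]]
[0.5714 0.0471 0.    ]
[0.5657 0.0493 0.    ]
[0.56   0.0516 0.    ]
turn [-0.5 -0.   0. ]
shift [-0.13  1.18  0.1 ]
shift [11.5  0.   0. ]
```

Emit:
drive_tool(
  deltas=[
    [[0,0,0],[0,1.2,0.1],6],
    [[0,0,0],[3,0,0],6],
    [[0,0,0],[3,0,0],6],
    [[0,0,0],[3,0,0],6],
    [[0,0,0],[2.4,0,0],6],
    [[0,0,0],[0,0,0],6],
  ],
)

```text
clock: 9.55
tool_pos: [0.5631, 0.0505, 0.211]
eef_rot: [0.014, 0.71, -0.016, 0.704]
contact_force: [-0.2, -0.3, -0.6]
opening: 0.679
```

Emit:
drive_tool(
  deltas=[
    [[0,0,0],[0,0,0],0],
    [[0,0,0],[0,0,0],0],
    [[0,0,0],[0,0,0],0],
    [[0,0,0],[0,0,0],0],
    [[0,0,0],[0,0,0],0],
    [[0,0,0],[0,0,0],0],
  ],
  force=10,
)

```text
clock: 10.05
tool_pos: [0.566, 0.0514, 0.2162]
eef_rot: [0.015, 0.706, -0.015, 0.707]
contact_force: [-0.4, 0.1, -0.1]
opening: 0.25
```

```bash
python3 - <<'E'
from h import *
st=r.get_state();print(st['tool_pos'],st['q'],st['opening']*88)
p=st['tool_pos'];P0=cup+.17*ky
v=p-P0; v[2]=0; print('radius',np.linalg.norm(v),'exp',np.hypot(.145,.051))
# a from bearing, using actual
b=np.arctan2(-(v@kx),-(v@ky)); a0=b-np.arctan2(.051,.145); print('a0',a0)
# incremental chords with 6.5deg turn per row; print shifts in tool frame before turn and after turn
n=12; da=(1.43-a0)/n; print('da deg',np.degrees(da),'total',np.degrees(1.43-a0))
R=Ro.from_quat(st['eef_rot']).as_matrix(); q=p.copy()
for i in range(2):
  w=Ro.from_rotvec([0,0,-da]).as_matrix(); P=P0+Z*p[2]; q2=P+w@(q-P)
  print('pre',R.T@(q2-q)*100,'post',(w@R).T@(q2-q)*100); R=w@R;q=q2
print(q)
E
```

```text
[0.566  0.0514 0.2162] [ 0.3055  0.7801 -0.8553  1.7579  0.7153  0.9442  0.6792] 22.016287118992864
radius 0.15161772980096974 exp 0.15370751445521458
a0 0.09321515840179556
da deg 6.3826774617201165 total 76.5921295406414
pre [-0.0022  0.6471 -1.5592] post [-0.0023  0.4698 -1.6214]
pre [-0.0022  0.6471 -1.5592] post [-0.0023  0.4698 -1.6214]
[0.5363 0.0673 0.2162]
```

Emit:
drive_tool(
  deltas=[
    [[0,0,0],[0,0,0],0],
    [[0,0,0],[0,0,0],0],
    [[0,0,0],[0,0,0],0],
    [[3.2,0,0],[0,0.32,-0.78],0],
    [[3.2,0,0],[0,0.32,-0.78],0],
    [[3.2,0,0],[0,0.32,-0.78],0],
    [[3.2,0,0],[0,0.32,-0.78],0],
    [[0,0,0],[0,0,0],0],
  ],
)

```text
clock: 10.72
tool_pos: [0.5346, 0.0681, 0.2158]
eef_rot: [0.092, 0.701, -0.094, 0.7]
contact_force: [-1.6, -3.2, 6.2]
opening: 0.178
```

```bash
python3 - <<'E'
from h import *
st=r.get_state();print(st['tool_pos'],st['q'],st['opening']*88,st['contact_force'])
p=st['tool_pos'];P0=cup+.17*ky
v=p-P0; v[2]=0; print('radius',np.linalg.norm(v))
b=np.arctan2(-(v@kx),-(v@ky)); a0=b-np.arctan2(.051,.145); print('a0',a0)
R=Ro.from_quat(st['eef_rot']).as_matrix();print('yaw',np.degrees(np.arctan2(R[1,1],R[0,1])),R[:,0])
E
```

```text
[0.5346 0.0681 0.2158] [ 0.2522  0.7286 -0.7978  1.8433  0.6765  0.8674  0.4258] 15.658121677788918 [-1.623  -3.2063  6.208 ]
radius 0.1518996280217474
a0 0.3282421015530021
yaw 74.8696501610074 [-0.0016 -0.0017 -1.    ]
```

Emit:
drive_tool(
  deltas=[
    [[6.2,0,0],[0,0.62,-1.53],0],
    [[6.2,0,0],[0,0.62,-1.53],0],
    [[6.2,0,0],[0,0.62,-1.53],0],
    [[6.2,0,0],[0,0.62,-1.53],0],
    [[6.2,0,0],[0,0.62,-1.53],0],
    [[0,0,0],[0,0,0],0],
  ],
)

```text
clock: 11.22
tool_pos: [0.4822, 0.1345, 0.2157]
eef_rot: [0.277, 0.651, -0.275, 0.651]
contact_force: [-0.3, -0.1, 3.3]
opening: 0.18
```

Emit:
drive_tool(
  deltas=[
    [[6.2,0,0],[0,0.62,-1.53],0],
    [[6.2,0,0],[0,0.62,-1.53],0],
    [[6.2,0,0],[0,0.62,-1.53],0],
    [[6.2,0,0],[0,0.62,-1.53],0],
    [[3.1,0,0],[0,0.31,-0.78],0],
    [[3.1,0,0],[0,0.31,-0.78],0],
    [[0,0,0],[0,0,0],0],
  ],
)

```text
clock: 11.8
tool_pos: [0.4719, 0.2136, 0.2155]
eef_rot: [0.442, 0.554, -0.438, 0.554]
contact_force: [2.0, 0.7, 1.6]
opening: 0.172
```

```bash
python3 - <<'E'
from h import *
st=r.get_state();print(st['tool_pos'],st['q'],st['opening']*88,st['contact_force'])
p=st['tool_pos'];P0=cup+.17*ky
v=p-P0; v[2]=0; print('radius',np.linalg.norm(v))
b=np.arctan2(-(v@kx),-(v@ky)); a0=b-np.arctan2(.051,.145); print('a0',a0)
R=Ro.from_quat(st['eef_rot']).as_matrix();print('yaw',np.degrees(np.arctan2(R[1,1],R[0,1])),R[:,0])
E
```

```text
[0.4719 0.2136 0.2155] [-0.2195  0.6291 -0.4734  1.918   0.4319  0.6913 -0.7244] 15.119809218047193 [2.0209 0.6567 1.6242]
radius 0.15173556628195103
a0 1.4261570829344399
yaw 13.048072445973123 [ 0.0027  0.0036 -1.    ]
```

Emit:
drive_tool(
  deltas=[
    [[0,0,0],[0,0,0],6],
    [[0,0,0],[0,0,0],6],
    [[0,0,0],[0,0,0],6],
    [[0,0,0],[0,0,0],6],
    [[0,0,0],[-3,0,0],7],
    [[0,0,0],[-4,0,0],8.8],
    [[0,0,0],[-4,0,0],8.8],
    [[-7,0,0],[-2,0,0],8.8],
    [[-7,0,0],[0,0,0],8.8],
    [[-7,0,0],[0,0,0],8.8],
    [[-7,0,0],[0,0,0],8.8],
    [[-7,0,0],[0,0,0],8.8],
  ],
)

```text
clock: 12.8
tool_pos: [0.4703, 0.21, 0.3454]
eef_rot: [0.252, 0.661, -0.252, 0.661]
contact_force: [-0.2, -0.6, -0.3]
opening: 1.001
```

```bash
python3 - <<'E'
from h import *
s=snap('top'); save(s,'top4')
g=cv2.cvtColor(s['color'][190:262,340:420],cv2.COLOR_RGB2HSV)
# carton corners via known picks from picture c2, refine with lines later
B=cast(s,np.array([[205,62],[280,103],[178,312],[90,265]])/5+[340,190],.076); print(B)
print([np.linalg.norm(B[i]-B[(i+1)%4]) for i in range(4)], B.mean(0))
L=(B[0]+B[1]-B[2]-B[3]); print('yaw',np.degrees(np.arctan2(L[1],L[0])))
cv2.imwrite('pics/c4.png',cv2.resize(s['color'][75:265,180:480],(798,505),interpolation=cv2.INTER_CUBIC)[:,:,::-1])
E
```

```text
[[ 0.5539 -0.3424  0.076 ]
 [ 0.5284 -0.3912  0.076 ]
 [ 0.3933 -0.3268  0.076 ]
 [ 0.4222 -0.2699  0.076 ]]
[np.float64(0.055108299848002154), np.float64(0.14970967748965117), np.float64(0.06381667040041997), np.float64(0.1502925794377713)] [ 0.4744 -0.3326  0.076 ]
yaw -27.153673559440126
```

View pics/c4.png

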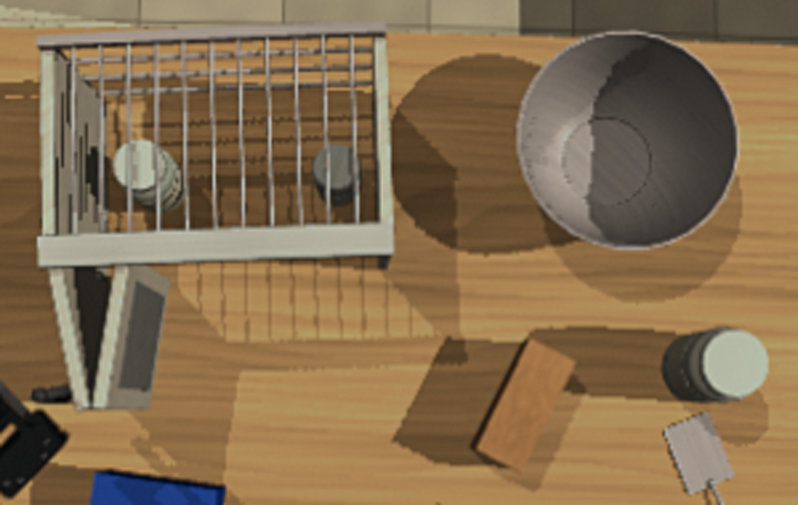

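```bash
sed -i 's/^yc=-.463; cen=.*0\]); cx/yc=np.radians(-27.2); cen=np.array([.4744,-.3326,0]); cx/' h.py; cat >>h.py <<'E'
K=lambda x,y,z: cup+x*kx+y*ky+z*Z
E
python3 - <<'E'
from h import *
st=r.get_state();print(st['q'])
R=tool(yc+np.pi/2); g=cen-.035*cx
plan(R,[g+Z*.3453,g+Z*.035])
print('then')
R2=tool(yk+np.pi/2); plan(R2,[K(-.165,-.03,.04),K(-.075,-.03,.04)],p0=g+Z*.04,R0=R)
print(cast(snap('top'),[[455.6,212]],.15))
E
```

```text
[-0.0418  0.5015 -0.7402  1.7416  0.3835  1.0495 -0.0692]
turn [-14.3   0.    0.1]
shift [ -0.02 -48.06  21.66]
shift [31.03  0.    0.  ]
then
turn [-30.2   0.    0. ]
shift [ 0.   29.88  4.03]
shift [0. 0. 9.]
[[ 0.5241 -0.5599  0.15  ]]
```

Emit:
drive_tool(
  deltas=[
    [[-7.1,0,0],[0,0,0],8.8],
    [[-7.1,0,0],[0,0,0],8.8],
    [[0,0,0],[0,-3.2,1.44],8.8],
    [[0,0,0],[0,-3.2,1.44],8.8],
    [[0,0,0],[0,-3.2,1.44],8.8],
    [[0,0,0],[0,-3.2,1.44],8.8],
    [[0,0,0],[0,-3.2,1.44],8.8],
    [[0,0,0],[0,-3.2,1.44],8.8],
    [[0,0,0],[0,-3.2,1.44],8.8],
    [[0,0,0],[0,-3.2,1.44],8.8],
    [[0,0,0],[0,-3.2,1.44],8.8],
    [[0,0,0],[0,-3.2,1.44],8.8],
  ],
)

```text
clock: 13.9
tool_pos: [0.447, -0.1414, 0.3454]
eef_rot: [0.172, 0.686, -0.172, 0.686]
contact_force: [0.4, 0.0, -0.2]
opening: 0.998
```

Emit:
drive_tool(
  deltas=[
    [[0,0,0],[0,-3.2,1.44],8.8],
    [[0,0,0],[0,-3.2,1.44],8.8],
    [[0,0,0],[0,-3.2,1.44],8.8],
    [[0,0,0],[0,-3.2,1.44],8.8],
    [[0,0,0],[0,0,0],8.8],
    [[0,0,0],[0,0,0],8.8],
    [[0,0,0],[0,0,0],8.8],
  ],
)

```text
clock: 14.48
tool_pos: [0.4385, -0.2787, 0.3453]
eef_rot: [0.172, 0.686, -0.171, 0.686]
contact_force: [-0.3, -0.3, 0.4]
opening: 0.999
```

```bash
python3 - <<'E'
from h import *
st=r.get_state();print(st['q'],st['tool_pos'])
R=tool(yc+np.pi/2); g=cen-.035*cx
plan(R,[g+Z*.3453,g+Z*.035])
E
```

```text
[ 0.9823  0.526  -0.8131  1.7274  0.4265  1.0752  1.1105] [ 0.4385 -0.2787  0.3453]
turn [-0.8 -0.  -0. ]
shift [-0.   -3.15  2.16]
shift [31.03  0.    0.  ]
```

Emit:
drive_tool(
  deltas=[
    [[-0.8,0,0],[0,-3.15,2.15],8.8],
    [[0,0,0],[3.9,0,0],8.8],
    [[0,0,0],[3.9,0,0],8.8],
    [[0,0,0],[3.9,0,0],8.8],
    [[0,0,0],[3.9,0,0],8.8],
    [[0,0,0],[3.9,0,0],8.8],
    [[0,0,0],[0,0,0],8.8],
    [[0,0,0],[0,0,0],8.8],
  ],
)

```text
clock: 15.15
tool_pos: [0.4427, -0.3154, 0.1499]
eef_rot: [0.166, 0.689, -0.165, 0.686]
contact_force: [0.1, 0.4, 1.8]
opening: 1.004
```

```bash
python3 - <<'E'
from h import *
R=tool(yc+np.pi/2); g=cen-.035*cx
plan(R,[g+Z*.145,g+Z*.035])
b=snap('side')['color']
cv2.imwrite('pics/c5.png',cv2.resize(b[140:260,190:310],(540,540),interpolation=cv2.INTER_CUBIC)[:,:,::-1])
E
```

```text
turn [ 0.2 -0.2 -0. ]
shift [ 0.49 -0.08  0.11]
shift [11.  0.  0.]
```

View pics/c5.png

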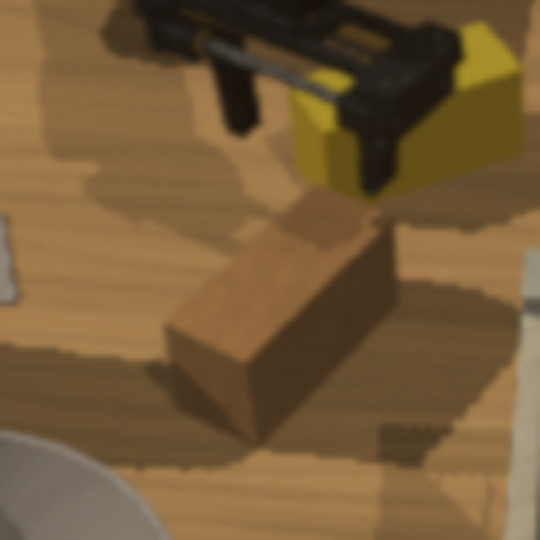

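Emit:
drive_tool(
  deltas=[
    [[0,0,0],[3,0,0],8.8],
    [[0,0,0],[3,0,0],8.8],
    [[0,0,0],[3,0,0],8.8],
    [[0,0,0],[2.3,0,0],8.8],
    [[0,0,0],[0,0,0],8.8],
    [[0,0,0],[0,0,0],8.8],
  ],
)

```text
clock: 15.7
tool_pos: [0.4445, -0.3176, 0.0393]
eef_rot: [0.166, 0.686, -0.166, 0.688]
contact_force: [0.1, 0.7, 1.0]
opening: 1.002
```

Emit:
drive_tool(
  deltas=[
    [[0,0,0],[0,0,0],5],
    [[0,0,0],[0,0,0],5],
    [[0,0,0],[0,0,0],5],
    [[0,0,0],[0,0,0],5],
    [[0,0,0],[0,0,0],5],
    [[0,0,0],[0,0,0],5],
  ],
  force=25,
)

```text
clock: 16.2
tool_pos: [0.4442, -0.3169, 0.0388]
eef_rot: [0.166, 0.686, -0.165, 0.689]
contact_force: [-1.4, 1.2, 8.3]
opening: 0.702
```

Emit:
drive_tool(
  deltas=[
    [[0,0,0],[-0.4,0,0],5],
    [[0,0,0],[-0.4,0,0],5],
    [[-5,0,0],[0,0,0],5],
    [[-5,0,0],[0,0,0],5],
    [[-5,0,0],[0,0,0],5],
    [[-5,0,0],[0,0,0],5],
    [[-5,0,0],[0,0,0],5],
    [[-5,0,0],[0,0,0],5],
    [[0,0,0],[0,0,0],5],
  ],
)

```text
clock: 16.95
tool_pos: [0.4418, -0.3179, 0.045]
eef_rot: [-0.018, 0.707, 0.018, 0.706]
contact_force: [-0.5, -0.2, -4.8]
opening: 0.701
```

Emit:
drive_tool(
  deltas=[
    [[0,0,0],[0,2.5,0.33],5],
    [[0,0,0],[0,2.5,0.33],5],
    [[0,0,0],[0,2.5,0.33],5],
    [[0,0,0],[0,2.5,0.33],5],
    [[0,0,0],[0,2.5,0.33],5],
    [[0,0,0],[0,2.5,0.33],5],
    [[0,0,0],[0,2.5,0.33],5],
    [[0,0,0],[0,2.5,0.33],5],
    [[0,0,0],[0,2.5,0.33],5],
    [[0,0,0],[0,2.5,0.33],5],
    [[0,0,0],[0,2.5,0.33],5],
    [[0,0,0],[0,2.5,0.33],5],
  ],
)

```text
clock: 17.95
tool_pos: [0.4675, -0.0148, 0.0454]
eef_rot: [-0.017, 0.707, 0.016, 0.707]
contact_force: [0.5, -0.0, -4.7]
opening: 0.702
```

```bash
python3 - <<'E'
from h import *
st=r.get_state();print(st['q'],st['tool_pos'],st['contact_force'],st['opening']*88)
plan(tool(yk+np.pi/2),[K(-.165,-.03,st['tool_pos'][2]),K(-.075,-.03,st['tool_pos'][2])])
a=snap('top')['color'];b=snap('side')['color']
z=lambda i,x0,x1,y0,y1:cv2.resize(i[y0:y1,x0:x1],(400,400),interpolation=cv2.INTER_CUBIC)
cv2.imwrite('pics/c6.png',np.hstack([z(a,180,360,80,260),z(b,270,450,90,270)])[:,:,::-1])
E
```

```text
[ 0.1961  0.9105 -0.4312  2.1576  1.2405  0.3572  0.3185] [ 0.4675 -0.0148  0.0454] [ 0.4627 -0.0465 -4.7191] 61.81091169155265
turn [-0.3  0.   0. ]
shift [ 0.   -0.13  0.02]
shift [0. 0. 9.]
```

View pics/c6.png

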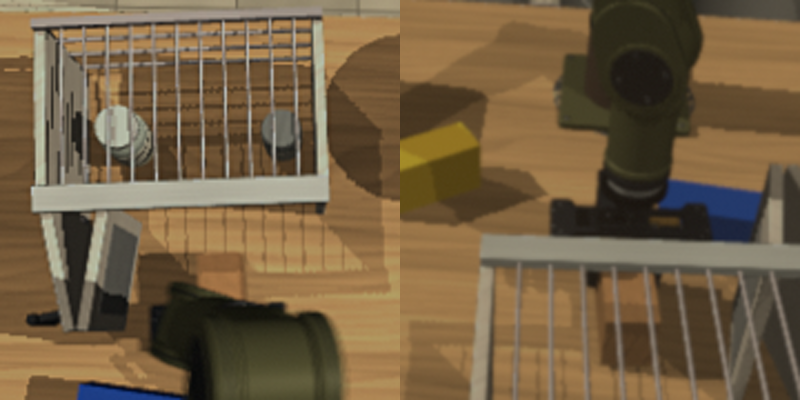

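Emit:
drive_tool(
  deltas=[
    [[0,0,0],[0,-0.1,1.8],5],
    [[0,0,0],[0,0,1.8],5],
    [[0,0,0],[0,0,1.8],5],
    [[0,0,0],[0,0,1.8],5],
    [[0,0,0],[0,0,1.8],5],
    [[0,0,0],[0,0,0],5],
    [[0,0,0],[0.3,0,0],5],
    [[0,0,0],[0.3,0,0],5],
    [[0,0,0],[0,0,0],5],
  ],
)

```text
clock: 18.8
tool_pos: [0.5562, -0.013, 0.039]
eef_rot: [-0.018, 0.707, 0.017, 0.706]
contact_force: [0.1, -0.5, -2.8]
opening: 0.696
```

Emit:
drive_tool(
  deltas=[
    [[0,0,0],[0,0,0],8],
    [[0,0,0],[0,0,0],8],
    [[0,0,0],[0,0,0],8],
    [[0,0,0],[0,0,0],8],
    [[0,0,0],[0,0,0],8],
  ],
)

```text
clock: 19.22
tool_pos: [0.5575, -0.0122, 0.0396]
eef_rot: [-0.018, 0.707, 0.018, 0.707]
contact_force: [-0.3, 0.3, 0.6]
opening: 0.905
```

```bash
python3 - <<'E'
from h import *
st=r.get_state();print(st['q'],st['tool_pos'],st['contact_force'],st['opening']*88)
p=st['tool_pos']
# retreat: up to z .15 then back, then pitch
R=tool(yk+np.pi/2); R2=tool(yk+np.pi/2,np.radians(45),yk)
plan(R,[p+Z*.1,K(-.22,-.03,p[2]+.1)])
print('pitch'); plan(R2,[K(-.19,-.03,.06),K(-.13,-.03,.05),K(0.0,-.03,.05)],p0=K(-.22,-.03,p[2]+.1),R0=R)
E
```

```text
[ 0.2711  0.9914 -0.5779  1.8874  0.9874  0.5795  0.6463] [ 0.5575 -0.0122  0.0396] [-0.2671  0.3229  0.5715] 79.62763235729524
turn [-0.1  0.  -0. ]
shift [-10.   0.   0.]
shift [  0.     0.08 -14.48]
pitch
turn [ -0. -45.   0.]
shift [ 7.75  0.   -3.51]
shift [4.95 0.   3.54]
shift [9.19 0.   9.19]
```

Emit:
drive_tool(
  deltas=[
    [[0,0,0],[-3,0,0],8],
    [[0,0,0],[-3.5,0,0],8],
    [[0,0,0],[-3.5,0,0],8],
    [[0,0,0],[0,0,-3.5],4],
    [[0,0,0],[0,0,-3.5],2],
    [[0,0,0],[0,0,-3.5],2],
    [[0,-6,0],[0,0,0],2],
    [[0,-6,0],[0,0,0],2],
    [[0,-6,0],[0,0,0],2],
    [[0,-6,0],[0,0,0],2],
    [[0,-6,0],[0,0,0],2],
    [[0,0,0],[0,0,0],2],
  ],
)

```text
clock: 20.22
tool_pos: [0.4542, -0.0352, 0.1344]
eef_rot: [-0.036, 0.618, -0.002, 0.785]
contact_force: [-1.5, 0.1, -0.3]
opening: 0.251
```

```bash
python3 - <<'E'
from h import *
st=r.get_state();print(st['q'],st['tool_pos'],st['contact_force'],st['opening']*88)
plan(tool(yk+np.pi/2,np.radians(30),yk),[K(-.165,-.03,.13),K(-.165,-.03,.045),K(-.128,-.03,.045),K(.007,-.03,.045)])
s=snap('top'); a=s['color']; cv2.imwrite('pics/c7.png',cv2.resize(a[140:280,210:350],(560,560),interpolation=cv2.INTER_CUBIC)[:,:,::-1])
E
```

```text
[ 0.27    0.7184 -0.5445  2.3764  1.8423  0.4401 -0.3135] [ 0.4542 -0.0352  0.1344] [-1.5104  0.1373 -0.3438] 22.115641243020992
turn [  0.7 -16.6   3.4]
shift [1.11 1.83 1.04]
shift [ 7.36 -0.   -4.25]
shift [1.85 0.   3.2 ]
shift [ 6.75  0.   11.69]
```

View pics/c7.png

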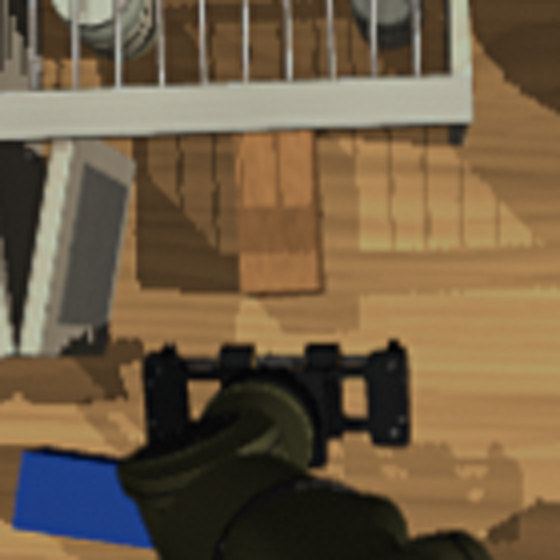

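Emit:
drive_tool(
  deltas=[
    [[0,-2,0.4],[0,0.2,0],2],
    [[0,-2,0.4],[0,0.2,0],2],
    [[0,-2,0.4],[0,0.2,0],2],
    [[0,-2,0.4],[0,0.2,0],2],
    [[0,-2,0.4],[0,0.2,0],2],
    [[0,-2,0.4],[0,0.2,0],2],
    [[0,-2,0.4],[0,0.2,0],2],
    [[0,-2,0.4],[0,0.2,0],2],
    [[0,0,0],[0,0,0],2],
  ],
)

```text
clock: 21.02
tool_pos: [0.4633, -0.0123, 0.1278]
eef_rot: [-0.018, 0.522, 0.027, 0.852]
contact_force: [-0.2, 0.1, -0.6]
opening: 0.229
```

```bash
python3 - <<'E'
from h import *
st=r.get_state();print(st['q'],st['tool_pos'],st['contact_force'],st['opening']*88)
plan(tool(yk+np.pi/2,np.radians(30),yk),[K(-.165,-.03,.13),K(-.165,-.03,.045),K(-.128,-.03,.045),K(.007,-.03,.045)])
E
```

```text
[ 0.5672  1.0613 -1.2607  2.5575  2.0131  1.1631 -0.4978] [ 0.4633 -0.0123  0.1278] [-0.2345  0.0654 -0.6146] 20.13720164796404
turn [ 0.7 -3.  -0.3]
shift [ 0.03 -0.41  0.48]
shift [ 7.36 -0.   -4.25]
shift [1.85 0.   3.2 ]
shift [ 6.75  0.   11.69]
```

Emit:
drive_tool(
  deltas=[
    [[0,0,0],[0.4,0,0.75],2],
    [[0,0,0],[0.4,0,0.75],2],
    [[0,0,0],[0.4,0,0.7],2],
    [[0,0,0],[1.2,0,-0.6],2],
    [[0,0,0],[1.2,0,-0.6],2],
    [[0,0,0],[0,0,0],2],
  ],
)

```text
clock: 21.52
tool_pos: [0.4895, -0.0147, 0.1016]
eef_rot: [-0.023, 0.521, 0.023, 0.853]
contact_force: [-0.3, -0.2, -0.4]
opening: 0.224
```

```bash
python3 - <<'E'
from h import *
st=r.get_state();print(st['q'],st['tool_pos'],st['contact_force'],st['opening']*88)
s=snap('top'); B=cast(s,[[210+240/4,140+290/4],[210+322/4,140+292/4],[210+240/4,140+135/4],[210+313/4,140+132/4]],.076)-cup; print(np.c_[B@kx,B@ky])
p=st['tool_pos']-cup; print('tcp in cup',p@kx,p@ky)
plan(tool(yk+np.pi/2,np.radians(28),yk),[K(-.14,-.03,.105),K(-.14,-.03,.045),K(.007,-.03,.045)])
E
```

```text
[ 0.555   1.1186 -1.1947  2.4931  2.0739  1.1653 -0.4551] [ 0.4895 -0.0147  0.1016] [-0.2965 -0.1994 -0.4211] 19.696039202444407
[[-0.1174 -0.0022]
 [-0.1211 -0.068 ]
 [ 0.008  -0.005 ]
 [ 0.0085 -0.0642]]
tcp in cup -0.1432481823819826 -0.029770542309565915
turn [ 1.  -0.7  0.4]
shift [-0.06 -0.07  0.39]
shift [ 5.3  -0.   -2.82]
shift [ 6.9   0.   12.98]
```

Emit:
drive_tool(
  deltas=[
    [[0,0,0],[0,-0.5,-0.3],2],
    [[0,0,0],[1.2,0,-0.65],2],
    [[0,0,0],[1.2,0,-0.65],2],
    [[0,0,0],[1.2,0,-0.65],2],
    [[0,0,0],[1.3,0,-0.65],2],
    [[0,0,0],[0,0,0],2],
    [[0,0,0],[0,0,0],2],
  ],
)

```text
clock: 22.15
tool_pos: [0.487, -0.0197, 0.0468]
eef_rot: [-0.022, 0.519, 0.025, 0.854]
contact_force: [-0.1, 0.1, 0.4]
opening: 0.224
```

```bash
python3 - <<'E'
from h import *
st=r.get_state();print(st['q'],st['tool_pos'],st['contact_force'],st['opening']*88)
p=st['tool_pos']-cup; print('tcp in cup',p@kx,p@ky)
R=Ro.from_quat(st['eef_rot']).as_matrix(); plan(R,[K(.007,-.035,.045)])
E
```

```text
[ 0.5467  1.2701 -1.1382  2.5071  2.213   1.2727 -0.4852] [ 0.487  -0.0197  0.0468] [-0.0798  0.1098  0.4486] 19.74124628108836
tcp in cup -0.14597379431358362 -0.03457886376027405
turn [0. 0. 0.]
shift [ 7.21 -0.23 13.49]
```

Emit:
drive_tool(
  deltas=[
    [[0,0,0],[0.5,0,0.95],2],
    [[0,0,0],[0.5,0,0.95],2],
    [[0,0,0],[0.5,0,0.95],2],
    [[0,0,0],[0.5,0,0.95],2],
    [[0,0,0],[0.5,0,0.95],2],
    [[0,0,0],[0.5,0,0.95],2],
    [[0,0,0],[0,0,0],2],
  ],
)

```text
clock: 22.73
tool_pos: [0.5535, -0.0155, 0.0482]
eef_rot: [-0.022, 0.517, 0.024, 0.855]
contact_force: [-0.3, 0.7, 0.4]
opening: 0.23
```

```bash
python3 - <<'E'
from h import *
st=r.get_state();print(st['q'],st['tool_pos'],st['contact_force'],st['opening']*88)
p=st['tool_pos']-cup; print('tcp in cup',p@kx,p@ky)
R=Ro.from_quat(st['eef_rot']).as_matrix(); plan(R,[K(.009,-.035,.045)])
a=snap('top')['color']; b=snap('side')['color']
z=lambda i,x0,x1,y0,y1:cv2.resize(i[y0:y1,x0:x1],(400,400),interpolation=cv2.INTER_CUBIC)
cv2.imwrite('pics/c8.png',np.hstack([z(a,190,350,80,240),z(b,290,500,110,320)])[:,:,::-1])
E
```

```text
[ 0.5592  1.2366 -1.1166  2.3133  2.1565  1.1193 -0.3179] [ 0.5535 -0.0155  0.0482] [-0.2565  0.685   0.3915] 20.23788744683921
tcp in cup -0.07941837219475589 -0.03387780716518396
turn [0. 0. 0.]
shift [ 4.39 -0.21  7.68]
```

View pics/c8.png

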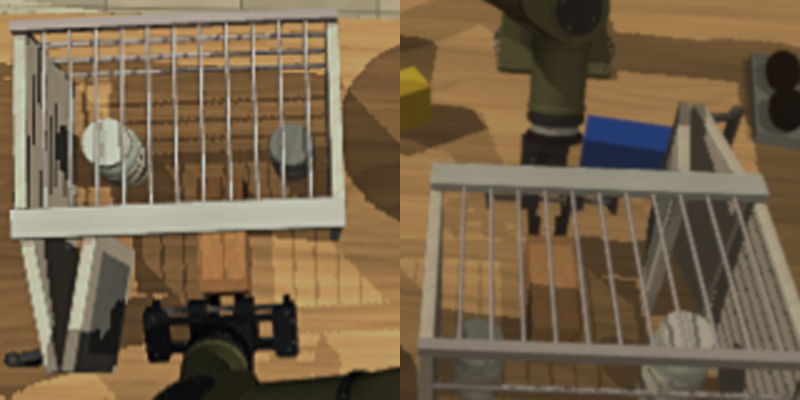

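Emit:
drive_tool(
  deltas=[
    [[0,0,0],[0.52,0,0.97],2],
    [[0,0,0],[0.52,0,0.97],2],
    [[0,0,0],[0.52,0,0.97],2],
    [[0,0,0],[0.52,0,0.97],2],
    [[0,0,0],[0.52,0,0.97],2],
    [[0,0,0],[0.52,0,0.97],2],
    [[0,0,0],[0.52,0,0.97],2],
    [[0,0,0],[0.52,0,0.97],2],
    [[0,0,0],[0,0,0],2],
    [[0,0,0],[0,0,0],2],
  ],
)

```text
clock: 23.67
tool_pos: [0.6391, -0.0094, 0.0456]
eef_rot: [-0.022, 0.518, 0.025, 0.854]
contact_force: [-0.1, 0.5, 0.9]
opening: 0.23
```

```bash
python3 - <<'E'
from h import *
st=r.get_state();print(st['q'],st['tool_pos'],st['contact_force'],st['opening']*88)
p=st['tool_pos']-cup; R=Ro.from_quat(st['eef_rot']).as_matrix(); print('tcp in cup',p@kx,p@ky); 
for z in(R[:,2],-R[:,2]): q=p+R[:,0]*.011+.009*z; print('lead',q@kx,q[2])
plan(R,[K(.009,-.035,.045)])
E
```

```text
[ 0.5298  1.2241 -1.0758  2.063   2.0468  0.9661 -0.1072] [ 0.6391 -0.0094  0.0456] [-0.0552  0.4994  0.898 ] 20.219272705225187
tcp in cup 0.006378613999729887 -0.03224591275389555
lead 0.01943971840921388 0.04002332433547594
lead 0.003474546732080857 0.03171521985677685
turn [0. 0. 0.]
shift [ 0.18 -0.28  0.2 ]
```

Emit:
drive_tool(
  deltas=[
    [[0,0,0],[0.25,0,0.45],2],
    [[0,0,0],[0.25,0,0.45],2],
    [[0,0,0],[0,0,0],2],
    [[0,0,0],[-0.6,0,-1.1],2],
    [[0,0,0],[-1.6,0,-3],2],
    [[0,0,0],[-1.6,0,-3],2],
    [[0,0,0],[-1.6,0,-3],2],
    [[0,0,0],[-1.6,0,-3],2],
    [[0,0,0],[-3,0,0],2],
    [[0,0,0],[-3,0,0],2],
    [[0,0,0],[0,0,0],2],
  ],
)

```text
clock: 24.58
tool_pos: [0.4722, -0.0191, 0.1026]
eef_rot: [-0.023, 0.518, 0.027, 0.855]
contact_force: [-0.5, -0.1, -0.2]
opening: 0.226
```

```bash
python3 - <<'E'
from h import *
st=r.get_state();print(st['q'],st['tool_pos'],st['contact_force'])
s=snap('top');a=s['color']; t=snap('side'); b=t['color'];save(s,'topf');save(t,'sidef')
z=lambda i,x0,x1,y0,y1:cv2.resize(i[y0:y1,x0:x1],(400,400),interpolation=cv2.INTER_CUBIC)
cv2.imwrite('pics/c9.png',np.hstack([z(a,190,350,80,240),z(b,290,500,150,360)])[:,:,::-1])
# where would the cupboard front plane be along the carton top? predicted rear lid edge
e=np.array([K(.03,-.066,.076),K(.03,-.004,.076),K(.18,-.066,.076),K(.18,-.004,.076)]); print(proj(t,e),'in crop',(proj(t,e)-[290,150])*400/210+[400,0])
print('top crop',(proj(s,e)-[190,80])*2.5)
E
```

```text
[ 0.5602  1.1262 -1.2068  2.5513  2.0981  1.2024 -0.5019] [ 0.4722 -0.0191  0.1026] [-0.5401 -0.061  -0.1875]
[[355.8588 261.9072]
 [381.9536 262.9736]
 [357.878  317.8445]
 [387.1611 319.0786]] in crop [[525.4454 213.1566]
 [575.1497 215.1878]
 [529.2914 319.7038]
 [585.0688 322.0544]]
top crop [[246.6213 216.0072]
 [198.8415 217.5484]
 [243.8398 102.8213]
 [196.5971 104.3967]]
```

View pics/c9.png

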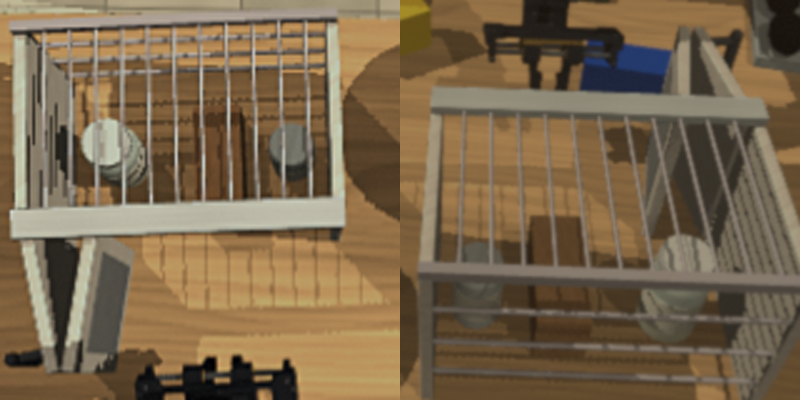

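Emit:
drive_tool(
  deltas=[
    [[0,0,0],[0,0,1.5],2],
    [[0,0,0],[0,0,1],2],
    [[0,0,0],[0,0,0],2],
    [[0,0,0],[0,0,0],2],
  ],
)

```text
clock: 25.02
tool_pos: [0.4965, -0.0185, 0.1108]
eef_rot: [-0.021, 0.519, 0.024, 0.854]
contact_force: [-0.6, 0.6, 0.2]
opening: 0.224
```

```bash
python3 - <<'E'
from h import *
print(r.get_state()['q'],r.get_state()['tool_pos']); print(r.finish_job())
E
```

```text
[ 0.5771  1.0941 -1.1999  2.4718  2.058   1.1285 -0.4218] [ 0.4965 -0.0185  0.1108]
the job is handed in; nothing more can be done
None
```

The pastry carton is put away and the job was handed in at about 25 s of the 72 s allowed. The hand-in gives no verdict.

I swung the lid shut and pressed its edge down at about 49 N. I pulled the door open by the handle to about 1.42 rad, judged from the tool's position before letting go. I then gripped the carton, carried it a few millimetres off the counter to the opening, and pushed it in with the tool tilted.

- **Carton:** the last pictures show it upright and straight in the cupboard, with its rear end about 30 mm behind the front plane. That figure comes from the side view; the top view could not confirm it because the track hides the rear end.
- **Lid:** it looks flat shut in both views. I did not measure its angle or the tab.
- **Door:** it is still folded open to the left.
- **Other objects:** the jar and can are standing. The canister was not in the last crop, but it was standing in the earlier view and nothing went near it.
- **Robot:** it touches nothing.

One check disagreed: the side and top views put the handle's position about 9 mm apart. The pinch was wide enough that this did not matter.

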